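# Probe the four pads of a tilt stage, level it, put the probe back

## Task

Level the little round tilt stage: take the spring-tipped probe out of its stand and touch it to the four raised pads of the plate one after another, starting with the pad over the thumbscrew and going anticlockwise as seen from above, to feel which stand high. Then press the high pads down with the probe until the plate lies level to within a degree, and put the probe back in its stand, upright and fully home. Touch the stage with the probe alone, never push on the plate with more than 20 newtons, and leave the glass bowl, the bottle and the carton where they are.

Things in the scene. Friction and masses are not known exactly. Their poses are not given: they have to be found in the camera images.
- stage: A tilt stage fixed on the counter; origin at the centre of the foot's underside, z up. Dark round foot 130 mm across and 16 mm high, a telescopic pillar, and on top an aluminium plate, 184 mm across and 8 mm thick, with four round brass pads (20 mm across, standing 3 mm above the plate). This pose is the foot's: it does not show the plate's height or tilt.
- pad1 (a point): Pad over the thumbscrew (stage -x, 75 mm from the axis). This point is fixed to the FOOT, 105 mm above the counter; the pad's top lies above it by an unknown amount: 0 to 12 mm if the plate were level (the pillar is clamped at an unknown height, fixed all episode), plus or minus up to 5.5 mm of tilt.
- pad2 (a point): Second pad, next anticlockwise seen from above (stage -y); the point is fixed to the foot in the same way as pad1.
- pad3 (a point): Third pad, opposite pad 1 (stage +x); point fixed to the foot as for pad1.
- pad4 (a point): Fourth pad, opposite pad 2 (stage +y); point fixed to the foot as for pad1.
- thumbscrew (a point): The middle of the thumbscrew's head: a steel rod ending in a 28 mm head that sticks out from the pillar towards stage -x, 44 mm above the counter, out to 140 mm from the axis: past the plate's edge, so seen from above. It stays as it is.
- tilt_head (a point): Roughly the tilt centre (fixed to the foot). The plate starts 2 to 6 degrees off level. It tilts on two independent friction axes, one under pads 1 and 3, one under pads 2 and 4: pressing a pad lowers it, raises the opposite one as much, leaves the other two. A pad yields at about 7 N (8 to 12 N to move it slowly), lighter touches do not shift it; it stays where left. Stop: 7.5 mm below level.
- probe: A hand probe of about 120 g, upright in the stand; origin at the centre of its handle's underside (the shoulder). Handle: black square bar, 20 x 20 mm in x and y, up to z = 60 mm, steel button to 64. Below it a 12 mm steel shaft to z = -36 mm, then a thin ball-tipped plunger, end at z = -50 mm. The plunger springs in up to 5 mm, 0.8 N per mm (4 N fully in); after that it pushes rigidly.
- stand: A white block, 64 x 64 mm and 60 mm high, fixed on the counter; origin at the centre of its underside. A round through-hole 18 mm across runs down its centre.
- socket (a point): The middle of the hole's mouth on the stand's top face, 60 mm above the counter. When the probe is home its shoulder rests on the top face, so the probe's origin is at this point.
- bowl: Bystander: a glass bowl, 110 mm across, 48 mm high; origin under its centre.
- bottle: Bystander: a small clear bottle with a white cap, 44 mm across, 105 mm high; origin under its centre.
- carton: Bystander: a green carton, 45 x 85 mm, 135 mm high; origin under its centre.
Mind the look-alikes: they are no part of the job. Several things look just like the stand: the one meant starts farthest from the robot's base.

How it is judged:
On the way, in this order (a step that is already met when the one before it is completed fails the run):
1. the probe touches the pad over the thumbscrew (contact force between probe and plate_c1 above 0.6 N), for 0.1 s.
2. the probe touches the pad second, anticlockwise from it (contact force between probe and plate_c2 above 0.6 N), for 0.1 s.
3. the probe touches the pad opposite the thumbscrew (contact force between probe and plate_c3 above 0.6 N), for 0.1 s.
4. the probe touches the pad fourth, anticlockwise (contact force between probe and plate_c4 above 0.6 N), for 0.1 s.
5. after that the plate is brought level (angle between plate_c0's own z axis and vertical below 0.0175 rad), for 0.2 s.
At the end, for the whole second after the job is handed in: the plate lies level within 1 degree (0.0175 rad), and the probe is back in its stand: upright within 0.08 rad, its shoulder within 4 mm of the stand's top and within 6 mm of the hole's centre, at rest (angle between plate_c0's own z axis and vertical below 0.0175 rad and horizontal distance between probe and socket below 0.006 m and z of probe in the frame of socket between -0.004 and 0.004 m and angle between probe's own z axis and vertical below 0.08 rad and linear speed of probe below 0.02 m/s); the robot touches nothing.
It fails at once if the plate is pushed with more than 20 N (contact force between plate and anything else above 20 N).
It fails at once if the gripper touches the stage instead of the probe (contact force between any of the fingers, the arm and stage above 1 N).
It fails at once if a bystander is pushed away (distance of any of bowl, bottle, carton from where it was at the start of the episode above 0.015 m).
It also fails if it takes over 72 s, if anything falls off the work surface, if the arm or the gripper's body presses on something with over 40 N, if the wrist force passes 120 N, or if a joint passes its speed limit or range.

## Robot

A 6-joint arm with a two-finger parallel gripper is mounted at the origin on the work surface. World frame = base frame: x ahead of the robot, y to its left, z up, the work surface at z = 0. Lengths are in m, angles in rad, forces in N, time in s.
With the tool pointing down it reaches from about 0.35 to 0.95 m from the base axis. Payload 17.4 kg.
Tool frame: the origin (TCP) lies at the very end of the fingers, on their centre line; the grasp point (between the pads) lies 19 mm behind it; z points along the fingers, y is the direction in which the jaws open and shut (so a half turn about z gives the same grasp; the last joint's range is limited). The gripper opens to 93 mm and grips with 3 to 60 N. Pads are 15 mm wide; open, the fingers measure 128 mm over their backs; the gripper's body (75 mm by 188 mm) begins 65 mm behind the grasp point.
Start: joints at [-1.179, 0.116, 1.442, -0, 1.584, -0.038], TCP at [0.281, -0.614, 0.219] pointing down, gripper open.
Joint ranges: [-2.83, 2.83], [-0.83, 2.19], [0.07, 2.5], [-1.14, 4.28], [0.01, 3], [-2.97, 2.97]. Speed limits (rad/s): [1.89, 1.89, 2.22, 3.14, 3.14, 3.14].

## Interface

Orientations are given as a unit quaternion [w, x, y, z].
In Python, from cell import state, imaging, job gives the robot as it stands.
- The arm moves only by the tool arm_command, never from a script. Its arguments are lists of equal length, an entry for each row: "hand": the closure, from 0 (fully open) to 1 (shut); "translation": the shift along the world's x, y, z normalised to -1 to 1, where 1 is 20 mm, a list of three; "spin": the turn about the world's z normalised to -1 to 1, where 1 is 4 degrees. A call has 1 to 10 rows; each row shifts and turns the commanded pose from where the row before left it; what a row does not reach is not made up. A row lasts 1/8 s, in which the tool goes at most 62.5 mm and 10.7 degrees, less where a joint would pass 70% of its speed; a pose out of reach is approached as far as the arm can. A call with a number of a shift or a turn outside -1 to 1 is refused whole. A call with a gripper value outside its range is refused whole. The fingers move at their own pace and stop on an object; the grip force is fixed at half the most. Time passes only in rows, so rows that do not move let the fingers close. It gives the time, the measured TCP pose, the force and the opening at its end, in the units of the state.
- state(): the state, without advancing time (a new reading comes with each control period).
- imaging.camera(name): name is "side" or "top" or "wrist"; returns the picture (480x640x3 uint8, red, green, blue); there is no depth.
- imaging.calibration(name): a dict with "intrinsics" (3x3 intrinsics, pixels), "dist_coeffs" ([k1, k2, p1, p2, k3] as OpenCV has them; the pictures are not rectified), "T" (4x4, takes a point from camera to world coordinates). Camera axes: x right, y up, looking along -z (the intrinsics and any distortion apply to the point x, -y, -z); pixel columns grow to the right and rows downward; lengths in m; the calibration is good to about 2 mm. A picture is of the moment at which its call begins: read the wrist's pose just before it. calibration takes no time and is no camera call; for the wrist camera it gives the pose at the moment of the call.
- job.close_job(): hands the job in, once; it reports no verdict.
The state is a dict: "time_s": time; "qpos": joint angles; "qvel": joint speeds; "joint_torque": joint torques, N m; "position": TCP position; "orientation": TCP orientation; "ft_force": force on the tool from outside, world axes, zero at the start; "wrist_torque": the same for the moment, N m; "width": finger opening in m.
Only numpy, scipy, OpenCV 4.12 (cv2) and the standard library are available. Lean on these libraries where they do the work, as an engineer would, in place of code of your own. Each camera call takes 0.05 s, during which the arm holds its last target. There are 200 camera calls.

## Working session

There is one attempt and no reset: what is moved stays moved. The work goes in short steps, Python scripts to look and compute and a tool call to move; the robot and the scene stay as the last step left them, time stands still between calls to the robot, and variables do not carry over. Pictures are saved under pics/ and viewed, about 8 in all and at most 12, crops included, and the job is handed in when it is done.

Besides the shell and the picture viewer there is one more tool, called after ">>>" in YAML: its name, and indented under it one key for each argument. arm_command: Moves the arm, as the interface text tells. Its arguments: {"type":"object","properties":{"hand":{"type":"array"},"translation":{"type":"array"},"spin":{"type":"array"}},"required":["hand","translation","spin"]}

```bash
mkdir -p pics; ls; cat > h.py <<'E'
import numpy as np, cv2
from cell import state, imaging, job
def ray(c,u,v):
    K=np.array(c["intrinsics"],float);d=np.array(c["dist_coeffs"],float);T=np.array(c["T"],float)
    p=cv2.undistortPoints(np.array([[[u,v]]],float),K,d)[0,0]
    r=T[:3,:3]@np.array([p[0],-p[1],-1.0]); return T[:3,3],r/np.linalg.norm(r)
def onz(c,u,v,z):
    o,r=ray(c,u,v); return o+r*(z-o[2])/r[2]
def proj(c,P):
    K=np.array(c["intrinsics"],float);d=np.array(c["dist_coeffs"],float);T=np.array(c["T"],float)
    q=(np.atleast_2d(P)-T[:3,3])@T[:3,:3]; q=q*[1,-1,-1]
    return cv2.projectPoints(q,np.zeros(3),np.zeros(3),K,d)[0][:,0]
def save(im,n): cv2.imwrite("pics/"+n,im[:,:,::-1])
E
python3 - <<'E'
from h import *
for n in("top","side"):
    save(imaging.camera(n),n+"0.png"); c=imaging.calibration(n); print(n,np.round(c["T"],3).tolist(),np.round(c["intrinsics"],1).tolist())
s=state();print({k:np.round(v,3).tolist() for k,v in s.items()})
E
```

```text
pics
top [[0.011, 0.978, -0.207, 0.256], [-1.0, 0.012, 0.0, 0.055], [0.003, 0.207, 0.978, 1.378], [0.0, 0.0, 0.0, 1.0]] [[566.7, 0.0, 322.4], [0.0, 566.7, 236.6], [0.0, 0.0, 1.0]]
side [[0.985, 0.108, -0.134, 0.398], [-0.172, 0.65, -0.74, -0.548], [0.007, 0.752, 0.659, 0.636], [0.0, 0.0, 0.0, 1.0]] [[443.0, 0.0, 324.0], [0.0, 443.0, 246.3], [0.0, 0.0, 1.0]]
{'time_s': 0.1, 'qpos': [-1.179, 0.116, 1.442, -0.0, 1.584, -0.038], 'qvel': [-0.001, -0.002, -0.0, -0.001, -0.0, 0.001], 'joint_torque': [0.001, -72.289, -62.386, 0.078, 0.023, -0.0], 'position': [0.281, -0.613, 0.218], 'orientation': [-0.0, 0.977, 0.213, -0.0], 'ft_force': [0.647, 0.611, -0.015], 'wrist_torque': [-0.029, 0.009, -0.011], 'width': 0.093}
```

View pics/top0.png

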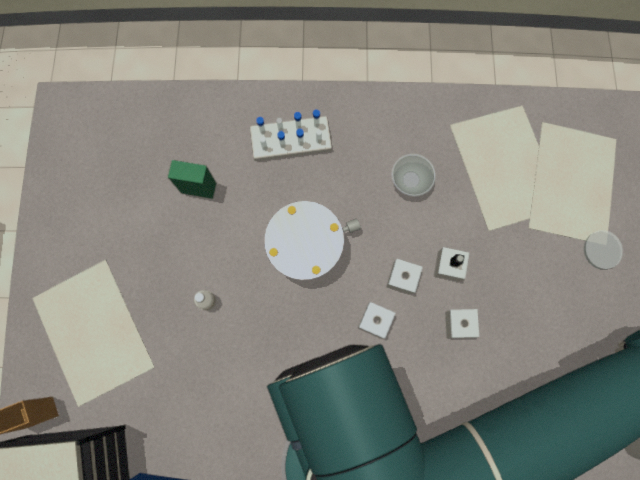

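View pics/side0.png

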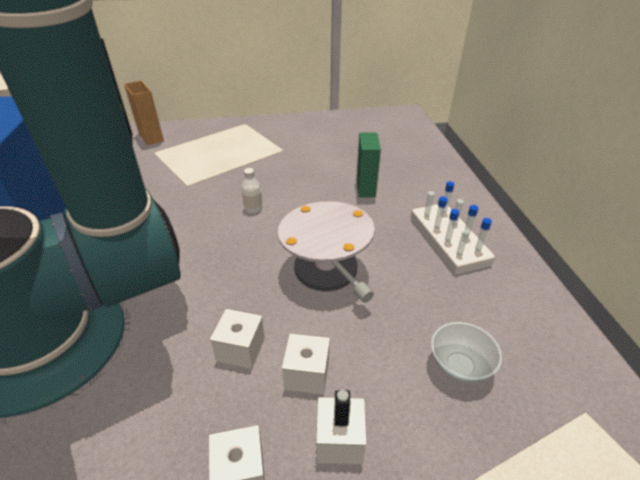

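Top view: the white blocks with holes are at (405,276), (453,263, holding the probe), (377,320) and (464,324). The stage centre is at (305,241) with the thumbscrew head at (353,228). The pads are at (334,227)=1, (292,211)=2, (274,252)=3 and (316,270)=4. The bowl is at (413,176), the bottle at (204,299) and the carton at (193,179).

```bash
cat > m.py <<'E'
from h import *
t=cv2.imread("pics/top0.png")[:,:,::-1]; s=cv2.imread("pics/side0.png")[:,:,::-1]
ct=imaging.calibration("top"); cs=imaging.calibration("side")
def tri(a,b):
    o1,r1=ray(ct,*a);o2,r2=ray(cs,*b)
    k=np.linalg.lstsq(np.c_[r1,-r2],o2-o1,rcond=None)[0]
    p,q=o1+k[0]*r1,o2+k[1]*r2; return (p+q)/2,np.linalg.norm(p-q)
def cents(im,box,lo,hi,amin=8):
    hsv=cv2.cvtColor(np.ascontiguousarray(im),cv2.COLOR_RGB2HSV); m=cv2.inRange(hsv,np.array(lo),np.array(hi))
    x0,y0,x1,y1=box; k=np.zeros_like(m);k[y0:y1,x0:x1]=m[y0:y1,x0:x1]
    n,_,st,ce=cv2.connectedComponentsWithStats(k)
    return [(ce[i],st[i]) for i in range(1,n) if st[i,4]>=amin]
print("stands")
for u,v in[(405,276),(453,263),(377,320),(464,324)]:
    p=onz(ct,u,v,.06); print((u,v),p.round(3),np.hypot(p[0],p[1]).round(3))
A=[c for c,_ in cents(t,(255,195,350,285),(10,120,120),(35,255,255))]
B=[c for c,_ in cents(s,(270,195,380,260),(5,120,120),(35,255,255))]
print("pads top",np.round(A,1).tolist(),"side",np.round(B,1).tolist())
for a in A:
    best=min(((tri(a,b)[1],tri(a,b)[0],b) for b in B),key=lambda z:z[0]+10*(not .1<z[1][2]<.13))
    print(np.round(a,1),best[1].round(4),round(best[0],4),"onz.114",onz(ct,*a,.114).round(4))
print("screw",tri((353,228),(363,291)))
for n,u,v,z in[("bowl",413,176,.048),("bottle",204,299,.1),("carton",190,170,.135)]: print(n,onz(ct,u,v,z).round(3))
for b in cents(t,(430,240,480,290),(0,0,200),(180,40,255),100): print("stand white",b[1])
g=cv2.resize(t[225:355,350:490],None,fx=5,fy=4.6,interpolation=cv2.INTER_CUBIC)[:,:800]
save(g,"crop_stands.png")
E
python3 m.py
```

```text
stands
(405, 276) [ 0.442 -0.141  0.06 ] 0.464
(453, 263) [ 0.474 -0.256  0.06 ] 0.539
(377, 320) [ 0.339 -0.074  0.06 ] 0.347
(464, 324) [ 0.33  -0.278  0.06 ] 0.432
pads top [[291.1, 209.9], [333.8, 227.0], [273.1, 251.8], [315.8, 269.6]] side [[305.2, 208.5], [357.5, 213.1], [291.1, 240.6], [348.2, 246.7]]
[291.1 209.9] [0.5858 0.1271 0.1127] 0.0005 onz.114 [0.5852 0.127  0.114 ]
[333.8 227. ] [0.5456 0.0285 0.116 ] 0.0003 onz.114 [0.5459 0.0285 0.114 ]
[273.1 251.8] [0.4878 0.1664 0.1071] 0.0 onz.114 [0.4865 0.1658 0.114 ]
[315.8 269.6] [0.4477 0.0682 0.1105] 0.0003 onz.114 [0.447  0.0681 0.114 ]
screw (array([ 0.56247406, -0.01953181,  0.04760086]), np.float64(0.006392654551651987))
bowl [ 0.693 -0.168  0.048]
bottle [0.378 0.321 0.1  ]
carton [0.673 0.363 0.135]
```

View pics/crop_stands.png

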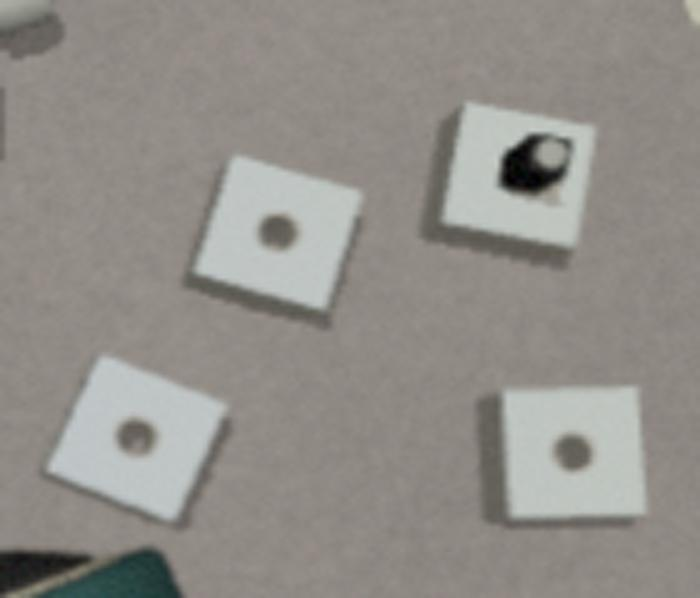

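The four candidates are (405,276) at 0.464 m from the base, (453,263) at 0.539 m, (377,320) at 0.347 m and (464,324) at 0.432 m. The crop confirms that (453,263) is both the farthest and the one holding the probe, so it is the stand meant. The pads triangulate to 150 mm across opposite pairs, as specified, and pads 1 and 2 look high. I'll move over the probe next.

>>> arm_command:
  hand: [0, 0, 0, 0, 0, 0, 0, 0, 0]
  translation:
    - [0.53, 0.99, 0]
    - [0.53, 0.99, 0]
    - [0.53, 0.99, 0]
    - [0.53, 0.99, 0]
    - [0.53, 0.99, 0]
    - [0.53, 0.99, 0]
    - [0.53, 0.99, 0]
    - [0.53, 0.99, 0]
    - [0.53, 0.99, 0]
  spin: [-0.5, -0.5, -0.5, -0.5, -0.5, -0.5, -0.5, -0.5, -0.5]

```text
time_s: 1.23
position: [0.3769, -0.4346, 0.2183]
orientation: [-0.0, 0.998, 0.057, -0.0]
ft_force: [1.4, 1.1, -0.0]
width: 0.0931
```

>>> arm_command:
  hand: [0, 0, 0, 0, 0, 0, 0, 0, 0, 0]
  translation:
    - [0.53, 0.99, 0]
    - [0.53, 0.99, 0]
    - [0.53, 0.99, 0]
    - [0.53, 0.99, 0]
    - [0.53, 0.99, 0]
    - [0.53, 0.99, 0]
    - [0.53, 0.99, 0]
    - [0.53, 0.99, 0]
    - [0.53, 0.99, 0]
    - [0, 0, 0]
  spin: [-0.5, -0.5, -0.5, -0.5, -0.5, -0.5, -0.5, -0.5, -0.5, 0]

```text
time_s: 2.48
position: [0.4724, -0.2563, 0.2184]
orientation: [-0.0, 0.995, -0.098, -0.0]
ft_force: [-0.1, -0.9, -0.2]
width: 0.0927
```

```bash
python3 - <<'E'
from h import *
s=state(); c=imaging.calibration("wrist"); save(imaging.camera("wrist"),"w1.png")
print(s["time_s"],s["position"],s["orientation"],np.round(c["T"],3).tolist(),np.round(s["qpos"],2), np.round(c["intrinsics"],0).tolist())
E
```

```text
2.475 [ 0.47238875 -0.25632109  0.21844575] [-1.09894933e-04  9.95162421e-01 -9.82432001e-02 -1.28278746e-04] [[-0.195, 0.953, 0.232, 0.534], [-0.981, -0.19, -0.045, -0.268], [0.001, -0.237, 0.972, 0.384], [0.0, 0.0, 0.0, 1.0]] [-0.54 -0.19  1.74  0.    1.59  1.22] [[334.0, 0.0, 317.0], [0.0, 334.0, 237.0], [0.0, 0.0, 1.0]]
```

View pics/w1.png

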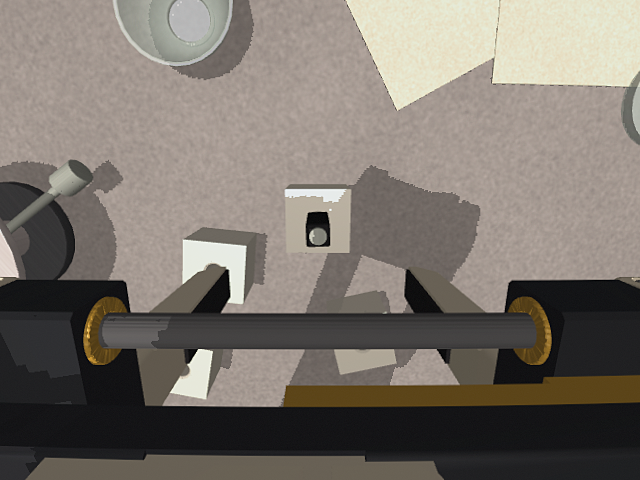

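The wrist view shows the probe in its stand, with the button at (318,236). The handle and the stand's top face (286–351, 190–252) are both lined up with the jaws to within a few degrees.

```bash
python3 - <<'E'
from h import *
c=imaging.calibration("wrist"); im=cv2.imread("pics/w1.png"); g=cv2.cvtColor(im,cv2.COLOR_BGR2GRAY)
print("button",onz(c,318,236,.124))
# black handle mask
k=np.zeros_like(g);k[185:255,286:352]=(g[185:255,286:352]<45)*255
n,_,st,ce=cv2.connectedComponentsWithStats(k);i=1+np.argmax(st[1:,4]);print("handle",st[i],ce[i]); 
l=(_==i); 
for r in range(st[i,1],st[i,1]+st[i,3],4):
    x=np.where(l[r])[0]; print(r,x.min(),x.max(),end=" | ")
# stand outline by difference from counter: edges along rows/cols
print(); 
for r in (210,225,240): 
    d=np.abs(np.diff(g[r,270:370].astype(int)));print(r,270+np.where(d>18)[0])
for q in(293,300,340,346):
    d=np.abs(np.diff(g[175:270,q].astype(int)));print(q,175+np.where(d>18)[0])
print("corners",[onz(c,u,v,.06).round(4).tolist() for u,v in((286,190),(351,190),(350,252),(286,252))])
print("proj ctr guess",proj(c,[[.474,-.256,.06],[.474,-.256,.124]]).round(1).tolist())
E
```

```text
button [ 0.47240509 -0.25802768  0.124     ]
handle [306 212  24  35 487] [317.64887064 225.43737166]
212 312 326 | 216 308 327 | 220 307 328 | 224 306 328 | 228 306 329 | 232 306 329 | 236 307 329 | 240 307 329 | 244 307 329 | 
210 [328 329 330 331 349 350]
225 [304 305 328 329 330 349 350]
240 [305 306 308 309 310 311 312 324 325 326 329 330 348 349]
293 [183 188 197]
300 [183 188 195]
340 [183 188 196 197 198 252]
346 [184 188 252]
corners [[0.5082, -0.2339, 0.06], [0.4959, -0.2955, 0.06], [0.4347, -0.2838, 0.06], [0.4474, -0.2204, 0.06]]
proj ctr guess [[315.4, 219.7], [315.1, 234.6]]
```

>>> arm_command:
  hand: [0, 0, 0, 0, 0, 0, 0, 0, 0]
  translation:
    - [0, -0.08, -0.98]
    - [0, 0, -0.98]
    - [0, 0, -0.98]
    - [0, 0, -0.98]
    - [0, 0, -0.98]
    - [0, 0, -0.98]
    - [0, 0, -0.5]
    - [0, 0, -0.48]
    - [0, 0, 0]
  spin: [0, 0, 0, 0, 0, 0, 0, 0, 0]

```text
time_s: 3.65
position: [0.4719, -0.2587, 0.081]
orientation: [-0.0, 0.995, -0.099, -0.0]
ft_force: [-0.3, 0.2, 0.4]
width: 0.0931
```

>>> arm_command:
  hand: [1, 1, 1, 1, 1, 1, 1, 1]
  translation:
    - [0, 0, 0]
    - [0, 0, 0]
    - [0, 0, 0]
    - [0, 0, 0]
    - [0, 0, 0]
    - [0, 0, 0]
    - [0, 0, 0]
    - [0, 0, 0]
  spin: [0, 0, 0, 0, 0, 0, 0, 0]

```text
time_s: 4.65
position: [0.4721, -0.2587, 0.0815]
orientation: [-0.0, 0.995, -0.099, 0.0]
ft_force: [0.7, -0.4, -0.5]
width: 0.0197
```

>>> arm_command:
  hand: [1, 1, 1, 1, 1, 1, 1, 1, 1]
  translation:
    - [0, 0, 0.5]
    - [0, 0, 0.9]
    - [0, 0, 0.9]
    - [0, 0, 0.9]
    - [0, 0, 0.9]
    - [0, 0, 0.9]
    - [0, 0, 0.9]
    - [0, 0, 0.4]
    - [0, 0, 0]
  spin: [0, 0, 0, 0, 0, 0, 0, 0, 0]

```text
time_s: 5.78
position: [0.4722, -0.2589, 0.2078]
orientation: [0.0, 0.995, -0.099, 0.0]
ft_force: [-0.4, 0.6, -1.0]
width: 0.0196
```

>>> arm_command:
  hand: [1, 1, 1, 1, 1, 1, 1, 1]
  translation:
    - [0.245, 0.957, 0]
    - [0.245, 0.957, 0]
    - [0.245, 0.957, 0]
    - [0.245, 0.957, 0]
    - [0.245, 0.957, 0]
    - [0.245, 0.957, 0]
    - [0.245, 0.957, 0]
    - [0.245, 0.957, 0]
  spin: [0, 0, 0, 0, 0, 0, 0, 0]

```text
time_s: 6.78
position: [0.5115, -0.1043, 0.2075]
orientation: [-0.0, 0.995, -0.099, 0.0]
ft_force: [1.0, 1.1, -0.7]
width: 0.0198
```

>>> arm_command:
  hand: [1, 1, 1, 1, 1, 1, 1, 1, 1]
  translation:
    - [0.245, 0.957, 0]
    - [0.245, 0.957, 0]
    - [0.245, 0.957, 0]
    - [0.245, 0.957, 0]
    - [0.245, 0.957, 0]
    - [0.245, 0.957, 0]
    - [0.245, 0.957, 0]
    - [0, 0, 0]
    - [0, 0, 0]
  spin: [0, 0, 0, 0, 0, 0, 0, 0, 0]

```text
time_s: 7.9
position: [0.5456, 0.0282, 0.2074]
orientation: [0.0, 0.995, -0.099, -0.0]
ft_force: [-1.0, 0.5, -1.0]
width: 0.0198
```

```bash
python3 - <<'E'
from h import *
s=state(); print(s["position"],s["ft_force"])
a=imaging.camera("side"); b=imaging.camera("wrist"); save(a,"s2.png"); save(b,"w2.png")
g=np.hstack([cv2.resize(a[130:310,230:430],None,fx=2,fy=2),cv2.resize(b,(480,360))])
g=cv2.resize(g,(800,int(360*800/880))); save(g,"v2.png")
E
```

```text
[0.54557686 0.02824535 0.20740165] [-0.9818862   0.48481127 -0.95115956]
```

View pics/v2.png

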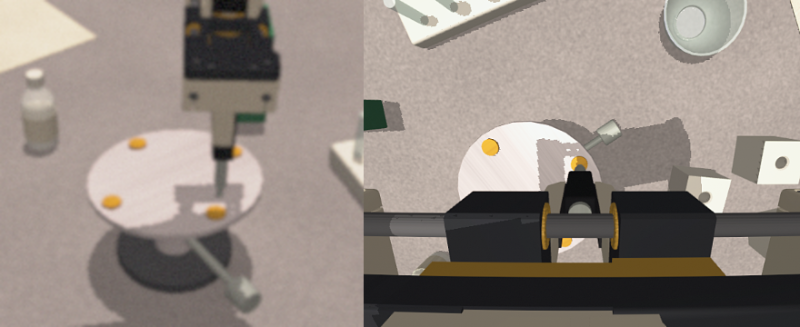

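The probe hangs upright over pad 1, just above (216,212) in the composite's left half, and the jaws are clear of the stage. I'll descend now.

>>> arm_command:
  hand: [1, 1, 1, 1, 1, 1, 1, 1]
  translation:
    - [0, 0, -0.4]
    - [0, 0, -0.3]
    - [0, 0, -0.1]
    - [0, 0, -0.1]
    - [0, 0, -0.05]
    - [0, 0, -0.05]
    - [0, 0, 0]
    - [0, 0, 0]
  spin: [0, 0, 0, 0, 0, 0, 0, 0]

```text
time_s: 9.0
position: [0.5456, 0.0283, 0.1875]
orientation: [-0.0, 0.995, -0.099, 0.0]
ft_force: [-1.1, 0.4, -0.2]
width: 0.0199
```

>>> arm_command:
  hand: [1, 1, 1, 1]
  translation:
    - [0, 0, -0.05]
    - [0, 0, -0.025]
    - [0, 0, 0]
    - [0, 0, 0]
  spin: [0, 0, 0, 0]

```text
time_s: 9.5
position: [0.5456, 0.0283, 0.186]
orientation: [0.0, 0.995, -0.099, 0.0]
ft_force: [1.3, -0.2, 0.8]
width: 0.0197
```

```bash
python3 - <<'E'
from h import *
for i in range(4):
    s=state(); print(s["time_s"],s["position"].round(4),s["ft_force"].round(2)); imaging.camera("wrist")
E
```

```text
9.5 [0.5456 0.0283 0.186 ] [ 1.29 -0.16  0.81]
9.55 [0.5456 0.0283 0.186 ] [ 0.08 -1.24  0.43]
9.6 [0.5456 0.0283 0.186 ] [ 0.    0.08 -0.34]
9.65 [0.5456 0.0283 0.186 ] [-0.01 -0.9  -0.28]
```

>>> arm_command:
  hand: [1, 1, 1]
  translation:
    - [0, 0, -0.05]
    - [0, 0, -0.025]
    - [0, 0, 0]
  spin: [0, 0, 0]

```text
time_s: 10.07
position: [0.5456, 0.0283, 0.1845]
orientation: [-0.0, 0.995, -0.099, 0.0]
ft_force: [0.6, -0.8, 1.3]
width: 0.0199
```

```bash
cat > f.py <<'E'
from h import *
F=[]
for i in range(8): s=state(); F.append(s["ft_force"][2]); imaging.camera("wrist")
f=np.mean(F)+1.18; tip=s["position"][2]-.0715
print(s["time_s"],s["position"].round(4),"load",f.round(2),"+-",(np.std(F)/8**.5).round(2),"tip0",tip.round(4),"pad top est",(tip+f/800).round(4))
E
python3 f.py
```

```text
10.425 [0.5456 0.0283 0.1845] load 2.51 +- 0.15 tip0 0.113 pad top est 0.1161
```

>>> arm_command:
  hand: [1, 1, 1, 1, 1, 1, 1, 1]
  translation:
    - [0, 0, 0.4]
    - [0, 0, 0]
    - [0.402, 0.988, 0]
    - [0.402, 0.988, 0]
    - [0.402, 0.988, 0]
    - [0.402, 0.988, 0]
    - [0.402, 0.988, 0]
    - [0, 0, 0]
  spin: [0, 0, 0, 0, 0, 0, 0, 0]

```text
time_s: 11.48
position: [0.5861, 0.1287, 0.1921]
orientation: [0.0, 0.995, -0.098, -0.0]
ft_force: [0.0, -0.4, -1.5]
width: 0.0198
```

>>> arm_command:
  hand: [1, 1, 1, 1, 1, 1]
  translation:
    - [0, 0, -0.25]
    - [0, 0, -0.1]
    - [0, 0, -0.1]
    - [0, 0, -0.075]
    - [0, 0, 0]
    - [0, 0, 0]
  spin: [0, 0, 0, 0, 0, 0]

```text
time_s: 12.22
position: [0.5858, 0.127, 0.1822]
orientation: [0.0, 0.995, -0.099, 0.0]
ft_force: [-0.3, -0.8, 0.2]
width: 0.0198
```

```bash
python3 f.py
```

```text
12.575 [0.5858 0.1271 0.182 ] load 1.77 +- 0.16 tip0 0.1105 pad top est 0.1127
```

>>> arm_command:
  hand: [1, 1, 1, 1, 1, 1, 1, 1]
  translation:
    - [0, 0, 0.35]
    - [0, 0, 0]
    - [-0.98, 0.393, 0]
    - [-0.98, 0.393, 0]
    - [-0.98, 0.393, 0]
    - [-0.98, 0.393, 0]
    - [-0.98, 0.393, 0]
    - [0, 0, 0]
  spin: [0, 0, 0, 0, 0, 0, 0, 0]

```text
time_s: 13.62
position: [0.487, 0.1669, 0.1893]
orientation: [-0.0, 0.995, -0.099, 0.0]
ft_force: [0.7, -0.2, -0.8]
width: 0.0197
```

>>> arm_command:
  hand: [1, 1, 1, 1, 1, 1]
  translation:
    - [0, 0, -0.35]
    - [0, 0, -0.1]
    - [0, 0, -0.1]
    - [0, 0, -0.075]
    - [0, 0, 0]
    - [0, 0, 0]
  spin: [0, 0, 0, 0, 0, 0]

```text
time_s: 14.38
position: [0.4879, 0.1663, 0.1766]
orientation: [-0.0, 0.995, -0.099, 0.0]
ft_force: [-0.2, 0.0, 0.3]
width: 0.0196
```

```bash
python3 f.py
```

```text
14.725 [0.4878 0.1664 0.1765] load 1.25 +- 0.17 tip0 0.105 pad top est 0.1065
```

>>> arm_command:
  hand: [1, 1, 1]
  translation:
    - [0, 0, -0.05]
    - [0, 0, 0]
    - [0, 0, 0]
  spin: [0, 0, 0]

```text
time_s: 15.15
position: [0.4878, 0.1664, 0.1755]
orientation: [-0.0, 0.995, -0.099, 0.0]
ft_force: [0.1, -0.4, 1.1]
width: 0.0194
```

```bash
python3 f.py
```

```text
15.5 [0.4878 0.1664 0.1755] load 2.01 +- 0.14 tip0 0.104 pad top est 0.1065
```

>>> arm_command:
  hand: [1, 1, 1, 1, 1, 1, 1, 1]
  translation:
    - [0, 0, 0.65]
    - [0, 0, 0]
    - [-0.401, -0.982, 0]
    - [-0.401, -0.982, 0]
    - [-0.401, -0.982, 0]
    - [-0.401, -0.982, 0]
    - [-0.401, -0.982, 0]
    - [0, 0, 0]
  spin: [0, 0, 0, 0, 0, 0, 0, 0]

```text
time_s: 16.55
position: [0.4471, 0.0666, 0.1886]
orientation: [-0.0, 0.995, -0.1, 0.0]
ft_force: [0.8, 0.8, -1.7]
width: 0.0198
```

>>> arm_command:
  hand: [1, 1, 1, 1, 1, 1]
  translation:
    - [0, 0, -0.2]
    - [0, 0, -0.1]
    - [0, 0, -0.1]
    - [0, 0, -0.025]
    - [0, 0, 0]
    - [0, 0, 0]
  spin: [0, 0, 0, 0, 0, 0]

```text
time_s: 17.3
position: [0.4477, 0.0683, 0.18]
orientation: [-0.0, 0.995, -0.099, 0.0]
ft_force: [-1.1, -0.3, 0.6]
width: 0.0198
```

```bash
python3 f.py
```

```text
17.65 [0.4477 0.0682 0.18  ] load 1.57 +- 0.18 tip0 0.1085 pad top est 0.1104
```

Felt pad tops are 116.1, 112.7, 106.5 and 110.4 mm, so pad 1 stands about 4.8 mm high and pad 2 about 1.15 mm. Next I'll press pad 1 slowly.

>>> arm_command:
  hand: [1, 1, 1, 1, 1, 1, 1, 1]
  translation:
    - [0, 0, 0.625]
    - [0, 0, 0]
    - [0.979, -0.397, 0]
    - [0.979, -0.397, 0]
    - [0.979, -0.397, 0]
    - [0.979, -0.397, 0]
    - [0.979, -0.397, 0]
    - [0, 0, 0]
  spin: [0, 0, 0, 0, 0, 0, 0, 0]

```text
time_s: 18.7
position: [0.5461, 0.0281, 0.192]
orientation: [0.0, 0.995, -0.099, -0.0]
ft_force: [0.3, 0.3, -1.8]
width: 0.0201
```

>>> arm_command:
  hand: [1, 1, 1, 1, 1, 1, 1, 1, 1, 1]
  translation:
    - [0, 0, -0.2]
    - [0, 0, -0.1]
    - [0, 0, -0.1]
    - [0, 0, -0.05]
    - [0, 0, -0.025]
    - [0, 0, -0.025]
    - [0, 0, -0.025]
    - [0, 0, -0.025]
    - [0, 0, -0.025]
    - [0, 0, 0]
  spin: [0, 0, 0, 0, 0, 0, 0, 0, 0, 0]

```text
time_s: 19.95
position: [0.5456, 0.0284, 0.1811]
orientation: [0.0, 0.995, -0.099, 0.0]
ft_force: [-1.8, 0.4, 4.5]
width: 0.0199
```

```bash
python3 f.py
```

```text
20.3 [0.5456 0.0285 0.1811] load 6.2 +- 0.17 tip0 0.1096 pad top est 0.1173
```

>>> arm_command:
  hand: [1, 1, 1, 1, 1, 1, 1, 1, 1]
  translation:
    - [0, 0, -0.025]
    - [0, 0, -0.025]
    - [0, 0, -0.025]
    - [0, 0, -0.025]
    - [0, 0, -0.025]
    - [0, 0, -0.025]
    - [0, 0, -0.015]
    - [0, 0, 0]
    - [0, 0, 0]
  spin: [0, 0, 0, 0, 0, 0, 0, 0, 0]

```text
time_s: 21.48
position: [0.5458, 0.0281, 0.178]
orientation: [0.0, 0.995, -0.099, 0.0]
ft_force: [-0.1, -3.1, 5.9]
width: 0.0196
```

```bash
python3 f.py
```

```text
21.825 [0.5458 0.0281 0.178 ] load 6.8 +- 0.17 tip0 0.1065 pad top est 0.115
```

>>> arm_command:
  hand: [1, 1, 1, 1, 1, 1, 1, 1]
  translation:
    - [0, 0, 0.6]
    - [0, 0, 0]
    - [0.402, 0.988, 0]
    - [0.402, 0.988, 0]
    - [0.402, 0.988, 0]
    - [0.402, 0.988, 0]
    - [0.402, 0.988, 0]
    - [0, 0, 0]
  spin: [0, 0, 0, 0, 0, 0, 0, 0]

```text
time_s: 22.88
position: [0.5861, 0.1289, 0.1893]
orientation: [0.0, 0.995, -0.098, -0.0]
ft_force: [-0.7, 0.2, -1.0]
width: 0.02
```

>>> arm_command:
  hand: [1, 1, 1, 1, 1, 1, 1, 1, 1, 1]
  translation:
    - [0, 0, -0.2]
    - [0, 0, -0.1]
    - [0, 0, -0.1]
    - [0, 0, -0.05]
    - [0, 0, -0.05]
    - [0, 0, -0.025]
    - [0, 0, -0.025]
    - [0, 0, -0.025]
    - [0, 0, -0.025]
    - [0, 0, 0]
  spin: [0, 0, 0, 0, 0, 0, 0, 0, 0, 0]

```text
time_s: 24.12
position: [0.5858, 0.1273, 0.1778]
orientation: [-0.0, 0.995, -0.099, 0.0]
ft_force: [-0.9, -1.5, 4.6]
width: 0.02
```

```bash
python3 f.py
```

```text
24.475 [0.5858 0.1273 0.1778] load 6.53 +- 0.19 tip0 0.1063 pad top est 0.1145
```

>>> arm_command:
  hand: [1, 1, 1, 1, 1, 1, 1, 1]
  translation:
    - [0, 0, 0.5]
    - [0, 0, 0]
    - [-0.98, 0.39, 0]
    - [-0.98, 0.39, 0]
    - [-0.98, 0.39, 0]
    - [-0.98, 0.39, 0]
    - [-0.98, 0.39, 0]
    - [0, 0, 0]
  spin: [0, 0, 0, 0, 0, 0, 0, 0]

```text
time_s: 25.52
position: [0.4869, 0.1668, 0.1878]
orientation: [-0.0, 0.995, -0.099, 0.0]
ft_force: [-0.1, 0.5, -1.6]
width: 0.0201
```

>>> arm_command:
  hand: [1, 1, 1, 1, 1]
  translation:
    - [0, 0, -0.15]
    - [0, 0, -0.1]
    - [0, 0, -0.1]
    - [0, 0, 0]
    - [0, 0, 0]
  spin: [0, 0, 0, 0, 0]

```text
time_s: 26.15
position: [0.4879, 0.1662, 0.1807]
orientation: [0.0, 0.995, -0.099, 0.0]
ft_force: [0.2, -0.6, -1.4]
width: 0.0201
```

```bash
python3 f.py
```

```text
26.5 [0.4878 0.1663 0.1807] load 0.44 +- 0.14 tip0 0.1092 pad top est 0.1098
```

>>> arm_command:
  hand: [1, 1, 1, 1, 1, 1, 1, 1]
  translation:
    - [0, 0, 0.4]
    - [0, 0, 0]
    - [-0.4, -0.982, 0]
    - [-0.4, -0.982, 0]
    - [-0.4, -0.982, 0]
    - [-0.4, -0.982, 0]
    - [-0.4, -0.982, 0]
    - [0, 0, 0]
  spin: [0, 0, 0, 0, 0, 0, 0, 0]

```text
time_s: 27.55
position: [0.4472, 0.0665, 0.1889]
orientation: [-0.0, 0.995, -0.1, 0.0]
ft_force: [1.0, 0.0, -1.6]
width: 0.02
```

>>> arm_command:
  hand: [1, 1, 1, 1, 1]
  translation:
    - [0, 0, -0.2]
    - [0, 0, -0.1]
    - [0, 0, -0.1]
    - [0, 0, 0]
    - [0, 0, 0]
  spin: [0, 0, 0, 0, 0]

```text
time_s: 28.18
position: [0.4478, 0.0682, 0.1807]
orientation: [-0.0, 0.995, -0.099, -0.0]
ft_force: [-0.2, 0.1, -0.2]
width: 0.0197
```

```bash
python3 f.py
```

```text
28.525 [0.4478 0.0681 0.1807] load 0.91 +- 0.14 tip0 0.1092 pad top est 0.1103
```

>>> arm_command:
  hand: [1, 1, 1, 1, 1, 1, 1, 1]
  translation:
    - [0, 0, 0.4]
    - [0, 0, 0]
    - [0.98, -0.397, 0]
    - [0.98, -0.397, 0]
    - [0.98, -0.397, 0]
    - [0.98, -0.397, 0]
    - [0.98, -0.397, 0]
    - [0, 0, 0]
  spin: [0, 0, 0, 0, 0, 0, 0, 0]

```text
time_s: 29.58
position: [0.5463, 0.028, 0.1882]
orientation: [0.0, 0.995, -0.099, -0.0]
ft_force: [0.3, -0.1, -1.0]
width: 0.0199
```

>>> arm_command:
  hand: [1, 1, 1, 1, 1]
  translation:
    - [0, 0, -0.2]
    - [0, 0, -0.1]
    - [0, 0, -0.1]
    - [0, 0, 0]
    - [0, 0, 0]
  spin: [0, 0, 0, 0, 0]

```text
time_s: 30.2
position: [0.5457, 0.0285, 0.1809]
orientation: [-0.0, 0.995, -0.099, 0.0]
ft_force: [-1.4, 0.6, 2.1]
width: 0.0201
```

```bash
python3 f.py
```

```text
30.55 [0.5457 0.0284 0.1806] load 3.03 +- 0.13 tip0 0.1091 pad top est 0.1129
```

Recheck: pad 1 is still about 1.5 mm high and pad 2 about 1.1 mm. The grip gives a little under load, so I'll press about 1.6 mm deeper.

>>> arm_command:
  hand: [1, 1, 1, 1, 1, 1, 1, 1, 1]
  translation:
    - [0, 0, -0.05]
    - [0, 0, -0.025]
    - [0, 0, -0.025]
    - [0, 0, -0.025]
    - [0, 0, -0.025]
    - [0, 0, -0.025]
    - [0, 0, -0.025]
    - [0, 0, -0.02]
    - [0, 0, 0]
  spin: [0, 0, 0, 0, 0, 0, 0, 0, 0]

```text
time_s: 31.72
position: [0.5459, 0.0282, 0.1766]
orientation: [0.0, 0.995, -0.099, 0.0]
ft_force: [-1.0, -0.3, 5.0]
width: 0.02
```

```bash
python3 f.py
```

```text
32.075 [0.5459 0.0282 0.1766] load 6.56 +- 0.17 tip0 0.1051 pad top est 0.1133
```

>>> arm_command:
  hand: [1, 1, 1, 1, 1]
  translation:
    - [0, 0, 0.1]
    - [0, 0, 0.075]
    - [0, 0, 0]
    - [0, 0, 0]
    - [0, 0, 0]
  spin: [0, 0, 0, 0, 0]

```text
time_s: 32.75
position: [0.5457, 0.0284, 0.1797]
orientation: [0.0, 0.995, -0.099, -0.0]
ft_force: [-0.8, -1.7, 0.9]
width: 0.0199
```

```bash
python3 f.py
```

```text
33.1 [0.5457 0.0284 0.1797] load 2.46 +- 0.15 tip0 0.1082 pad top est 0.1113
```

>>> arm_command:
  hand: [1, 1, 1, 1, 1, 1, 1, 1]
  translation:
    - [0, 0, 0.4]
    - [0, 0, 0]
    - [0.402, 0.988, 0]
    - [0.402, 0.988, 0]
    - [0.402, 0.988, 0]
    - [0.402, 0.988, 0]
    - [0.402, 0.988, 0]
    - [0, 0, 0]
  spin: [0, 0, 0, 0, 0, 0, 0, 0]

```text
time_s: 34.15
position: [0.5863, 0.1287, 0.1874]
orientation: [0.0, 0.995, -0.098, -0.0]
ft_force: [-1.0, -0.2, -1.1]
width: 0.0202
```

>>> arm_command:
  hand: [1, 1, 1, 1, 1, 1, 1]
  translation:
    - [0, 0, -0.2]
    - [0, 0, -0.1]
    - [0, 0, -0.05]
    - [0, 0, -0.05]
    - [0, 0, -0.025]
    - [0, 0, -0.025]
    - [0, 0, -0.025]
  spin: [0, 0, 0, 0, 0, 0, 0]

```text
time_s: 35.02
position: [0.586, 0.1272, 0.1784]
orientation: [0.0, 0.995, -0.099, 0.0]
ft_force: [0.4, 0.5, 3.3]
width: 0.0199
```

>>> arm_command:
  hand: [1, 1, 1, 1, 1]
  translation:
    - [0, 0, -0.025]
    - [0, 0, -0.025]
    - [0, 0, -0.025]
    - [0, 0, -0.01]
    - [0, 0, 0]
  spin: [0, 0, 0, 0, 0]

```text
time_s: 35.65
position: [0.5862, 0.1272, 0.177]
orientation: [-0.0, 0.995, -0.099, 0.0]
ft_force: [0.3, -0.2, 4.6]
width: 0.0199
```

```bash
python3 f.py
```

```text
36.0 [0.5862 0.1272 0.1769] load 6.52 +- 0.16 tip0 0.1054 pad top est 0.1136
```

>>> arm_command:
  hand: [1, 1, 1, 1, 1]
  translation:
    - [0, 0, 0.1]
    - [0, 0, 0.075]
    - [0, 0, 0]
    - [0, 0, 0]
    - [0, 0, 0]
  spin: [0, 0, 0, 0, 0]

```text
time_s: 36.67
position: [0.586, 0.1272, 0.18]
orientation: [-0.0, 0.995, -0.099, -0.0]
ft_force: [0.8, 0.7, 1.1]
width: 0.0199
```

```bash
python3 f.py
```

```text
37.025 [0.586  0.1272 0.18  ] load 2.51 +- 0.11 tip0 0.1085 pad top est 0.1116
```

>>> arm_command:
  hand: [1, 1, 1, 1, 1, 1, 1, 1]
  translation:
    - [0, 0, 0.4]
    - [0, 0, 0]
    - [-0.98, 0.39, 0]
    - [-0.98, 0.39, 0]
    - [-0.98, 0.39, 0]
    - [-0.98, 0.39, 0]
    - [-0.98, 0.39, 0]
    - [0, 0, 0]
  spin: [0, 0, 0, 0, 0, 0, 0, 0]

```text
time_s: 38.08
position: [0.4871, 0.1666, 0.1883]
orientation: [-0.0, 0.995, -0.099, 0.0]
ft_force: [1.2, 0.1, -0.5]
width: 0.0198
```

>>> arm_command:
  hand: [1, 1, 1, 1, 1]
  translation:
    - [0, 0, -0.2]
    - [0, 0, -0.1]
    - [0, 0, -0.1]
    - [0, 0, 0]
    - [0, 0, 0]
  spin: [0, 0, 0, 0, 0]

```text
time_s: 38.7
position: [0.4881, 0.1661, 0.1802]
orientation: [0.0, 0.995, -0.099, 0.0]
ft_force: [0.9, 0.2, 0.4]
width: 0.0199
```

```bash
python3 f.py
```

```text
39.05 [0.488  0.1662 0.1801] load 1.81 +- 0.16 tip0 0.1086 pad top est 0.1108
```

>>> arm_command:
  hand: [1, 1, 1, 1, 1, 1, 1, 1]
  translation:
    - [0, 0, 0.4]
    - [0, 0, 0]
    - [-0.4, -0.982, 0]
    - [-0.4, -0.982, 0]
    - [-0.4, -0.982, 0]
    - [-0.4, -0.982, 0]
    - [-0.4, -0.982, 0]
    - [0, 0, 0]
  spin: [0, 0, 0, 0, 0, 0, 0, 0]

```text
time_s: 40.1
position: [0.4474, 0.0664, 0.1883]
orientation: [-0.0, 0.995, -0.1, 0.0]
ft_force: [-0.1, 0.1, -1.1]
width: 0.0197
```

>>> arm_command:
  hand: [1, 1, 1, 1, 1]
  translation:
    - [0, 0, -0.2]
    - [0, 0, -0.1]
    - [0, 0, -0.1]
    - [0, 0, 0]
    - [0, 0, 0]
  spin: [0, 0, 0, 0, 0]

```text
time_s: 40.72
position: [0.448, 0.0681, 0.1801]
orientation: [-0.0, 0.995, -0.099, -0.0]
ft_force: [-0.8, -0.4, -0.1]
width: 0.0201
```

```bash
python3 f.py
```

```text
41.075 [0.448  0.068  0.1801] load 1.47 +- 0.17 tip0 0.1086 pad top est 0.1104
```

The second check gives 111.3, 111.6, 110.8 and 110.4 mm, a tilt of about 0.5°. That is inside the limit, so I'll return to the stand.

>>> arm_command:
  hand: [1, 1, 1, 1, 1, 1, 1, 1, 1, 1]
  translation:
    - [0, 0, 0.5]
    - [0, 0, 0.9]
    - [0.071, -0.961, 0]
    - [0.071, -0.961, 0]
    - [0.071, -0.961, 0]
    - [0.071, -0.961, 0]
    - [0.071, -0.961, 0]
    - [0.071, -0.961, 0]
    - [0.071, -0.961, 0]
    - [0.071, -0.961, 0]
  spin: [0, 0, 0, 0, 0, 0, 0, 0, 0, 0]

```text
time_s: 42.38
position: [0.4596, -0.0865, 0.2095]
orientation: [0.0, 0.995, -0.099, 0.001]
ft_force: [0.2, 0.5, -0.9]
width: 0.0198
```

>>> arm_command:
  hand: [1, 1, 1, 1, 1, 1, 1, 1, 1, 1]
  translation:
    - [0.071, -0.961, 0]
    - [0.071, -0.961, 0]
    - [0.071, -0.961, 0]
    - [0.071, -0.961, 0]
    - [0.071, -0.961, 0]
    - [0.071, -0.961, 0]
    - [0.071, -0.961, 0]
    - [0.071, -0.961, 0]
    - [0.071, -0.961, 0]
    - [0, 0, 0]
  spin: [0, 0, 0, 0, 0, 0, 0, 0, 0, 0]

```text
time_s: 43.62
position: [0.472, -0.26, 0.2078]
orientation: [-0.0, 0.995, -0.1, -0.0]
ft_force: [0.7, 0.6, -1.4]
width: 0.0198
```

```bash
python3 - <<'E'
from h import *
a=imaging.camera("wrist"); s=state(); t=imaging.camera("top"); d=imaging.camera("side"); save(t,"top0_end.png"); save(d,"side0_end.png")
print(s["time_s"],s["position"].round(4),s["orientation"].round(4))
g=np.hstack([cv2.resize(a[120:420,170:470],(400,400)),cv2.resize(d[330:480,240:390],(400,400))]); save(g,"v3.png")
E
sed 's/top0.png/top0_end.png/;s/side0.png/side0_end.png/' m.py > m2.py; python3 m2.py | sed -n 6,10p
```

```text
43.675 [ 0.472  -0.2592  0.2078] [-2.00e-04  9.95e-01 -9.96e-02 -2.00e-04]
pads top [[291.7, 209.6], [334.0, 227.0], [273.0, 251.4], [316.1, 269.3]] side [[291.3, 240.7]]
[291.7 209.6] [0.5186 0.1158 0.0963] 0.1407 onz.114 [0.586  0.1257 0.114 ]
[334. 227.] [0.4884 0.0242 0.1621] 0.0911 onz.114 [0.5459 0.0279 0.114 ]
[273.  251.4] [0.4794 0.1712 0.0283] 0.0467 onz.114 [0.4874 0.1659 0.114 ]
[316.1 269.3] [0.4482 0.0677 0.1107] 0.0 onz.114 [0.4477 0.0676 0.114 ]
```

View pics/v3.png

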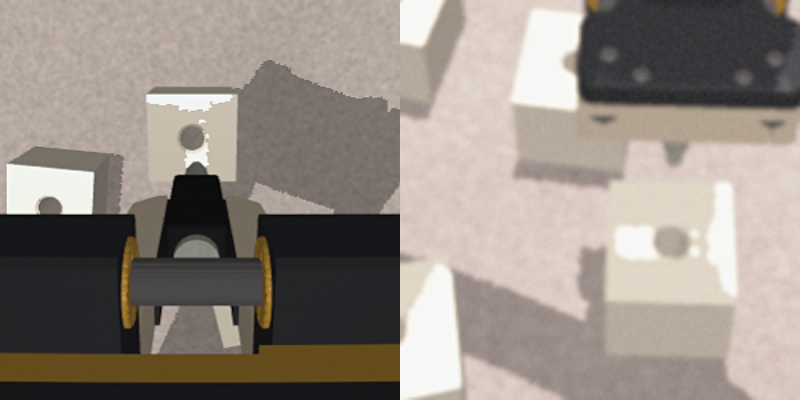

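The stand's hole shows in the wrist crop at (192,137), which is full-frame pixel (314,223), and in the side crop at (672,242), which is (342,421). The probe is upright in the jaws.

```bash
python3 - <<'E'
from h import *
c=imaging.calibration("wrist"); s=imaging.calibration("side")
print(onz(c,314,222.8,.06).round(4), onz(s,342,420.8,.06).round(4), state()["position"].round(4))
w=imaging.camera("wrist"); p=proj(c,[[.472,-.2588,.06]]); print("home proj",p)
E
```

```text
[ 0.4733 -0.256   0.06  ] [ 0.477  -0.2589  0.06  ] [ 0.4721 -0.2585  0.208 ]
home proj [[317.11532359 223.5837655 ]]
```

>>> arm_command:
  hand: [1, 1, 1, 1, 1, 1, 1, 1, 1]
  translation:
    - [0, 0.025, -0.8]
    - [0, 0, -0.95]
    - [0, 0, -0.95]
    - [0, 0, -0.6]
    - [0, 0, -0.5]
    - [0, 0, -0.5]
    - [0, 0, -0.3]
    - [0, 0, -0.3]
    - [0, 0, 0]
  spin: [0, 0, 0, 0, 0, 0, 0, 0, 0]

```text
time_s: 44.95
position: [0.472, -0.2582, 0.1097]
orientation: [-0.0, 0.995, -0.099, -0.0]
ft_force: [-0.8, -0.0, -0.8]
width: 0.0198
```

```bash
python3 f.py; python3 -c "
from h import *
print(np.mean([state()['ft_force'] if imaging.camera('top') is not None else 0 for _ in range(5)],0))"
```

```text
45.3 [ 0.4722 -0.2583  0.1103] load 0.38 +- 0.1 tip0 0.0388 pad top est 0.0392
[ 0.19319387  0.08901775 -1.32479712]
```

Free in the hole with no side force, so I'll lower it home.

>>> arm_command:
  hand: [1, 1, 1, 1, 1, 1, 1, 1]
  translation:
    - [0, 0, -0.4]
    - [0, 0, -0.4]
    - [0, 0, -0.3]
    - [0, 0, -0.15]
    - [0, 0, -0.1]
    - [0, 0, -0.05]
    - [0, 0, 0]
    - [0, 0, 0]
  spin: [0, 0, 0, 0, 0, 0, 0, 0]

```text
time_s: 46.6
position: [0.4721, -0.2583, 0.0822]
orientation: [0.0, 0.995, -0.099, 0.0]
ft_force: [0.1, 0.8, -1.1]
width: 0.0201
```

```bash
python3 f.py
```

```text
46.95 [ 0.4721 -0.2582  0.0821] load 0.29 +- 0.1 tip0 0.0106 pad top est 0.0109
```

>>> arm_command:
  hand: [1, 1, 1, 0.6, 0, 0, 0, 0, 0, 0]
  translation:
    - [0, 0, -0.03]
    - [0, 0, 0]
    - [0, 0, 0]
    - [0, 0, 0]
    - [0, 0, 0]
    - [0, 0, 0]
    - [0, 0, 0]
    - [0, 0, 0]
    - [0, 0, 0]
    - [0, 0, 0]
  spin: [0, 0, 0, 0, 0, 0, 0, 0, 0, 0]

```text
time_s: 48.25
position: [0.4721, -0.2583, 0.0815]
orientation: [0.0, 0.995, -0.099, 0.0]
ft_force: [-0.0, 0.3, 0.1]
width: 0.0849
```

>>> arm_command:
  hand: [0, 0, 0, 0, 0, 0, 0, 0, 0, 0]
  translation:
    - [0, 0, 0.5]
    - [0, 0, 0.95]
    - [0, 0, 0.95]
    - [0, 0, 0.95]
    - [0, 0, 0.95]
    - [0, 0, 0.95]
    - [0, 0, 0.95]
    - [0, 0, 0.7]
    - [0, -0.9, 0]
    - [0, -0.9, 0]
  spin: [0, 0, 0, 0, 0, 0, 0, 0, 0, 0]

```text
time_s: 49.5
position: [0.4719, -0.2955, 0.2188]
orientation: [-0.0, 0.995, -0.099, -0.0]
ft_force: [-0.1, 0.4, -0.5]
width: 0.093
```

>>> arm_command:
  hand: [0, 0, 0, 0, 0, 0, 0, 0, 0]
  translation:
    - [-0.5, -0.9, 0]
    - [-0.5, -0.9, 0]
    - [-0.5, -0.9, 0]
    - [-0.5, -0.9, 0]
    - [-0.5, -0.9, 0]
    - [-0.5, -0.9, 0]
    - [-0.5, -0.9, 0]
    - [-0.5, -0.9, 0]
    - [0, 0, 0]
  spin: [0, 0, 0, 0, 0, 0, 0, 0, 0]

```text
time_s: 50.62
position: [0.3913, -0.4395, 0.2192]
orientation: [-0.0, 0.995, -0.1, -0.0]
ft_force: [0.7, 0.1, -0.9]
width: 0.0932
```

```bash
python3 - <<'E'
from h import *
s=state(); print(s["time_s"],s["position"].round(3),s["width"])
t=imaging.camera("top"); d=imaging.camera("side"); save(t,"top0_end.png"); save(d,"side0_end.png")
g=np.hstack([cv2.resize(t[150:330,180:480],(400,240)),cv2.resize(d[180:480,230:510],(373,400))[:240]]) if 0 else cv2.resize(d,(640,480)); 
b=cv2.resize(t[235:290,430:480],(160,176)); g[0:176,0:160]=b; save(g,"v4.png")
E
python3 m2.py | sed -n 6,14p
```

```text
50.625 [ 0.391 -0.44   0.219] 0.09322089382116334
pads top [[291.6, 209.6], [334.0, 227.0], [273.1, 251.4], [316.1, 269.2]] side []Traceback (most recent call last):
  File "m2.py", line 20, in <module>
    best=min(((tri(a,b)[1],tri(a,b)[0],b) for b in B),key=lambda z:z[0]+10*(not .1<z[1][2]<.13))
ValueError: min() iterable argument is empty
```

View pics/v4.png

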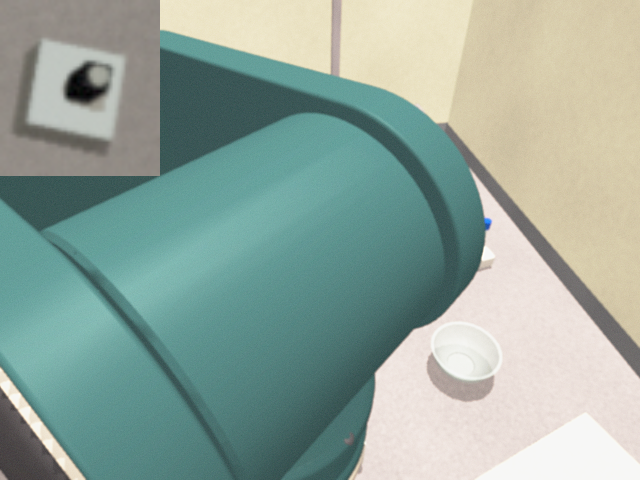

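The arm blocks the side view. In the top inset the probe stands in its stand as it did at the start. I'll move clear and check from the side.

>>> arm_command:
  hand: [0, 0, 0, 0, 0, 0, 0, 0, 0, 0]
  translation:
    - [-0.6, -0.96, 0]
    - [-0.6, -0.96, 0]
    - [-0.6, -0.96, 0]
    - [-0.6, -0.96, 0]
    - [-0.6, -0.96, 0]
    - [-0.6, -0.96, 0]
    - [-0.6, -0.96, 0]
    - [-0.6, -0.96, 0]
    - [-0.6, -0.96, 0]
    - [0, 0, 0]
  spin: [0.5, 0.5, 0.5, 0.5, 0.5, 0.5, 0.5, 0.5, 0.5, 0]

```text
time_s: 51.98
position: [0.284, -0.6114, 0.2191]
orientation: [-0.0, 0.998, 0.058, -0.0]
ft_force: [0.5, 0.1, 0.1]
width: 0.0931
```

```bash
python3 - <<'E'
from h import *
t=imaging.camera("top"); d=imaging.camera("side"); save(t,"top0_end.png"); save(d,"side0_end.png")
d0=cv2.imread("pics/side0.png")[:,:,::-1]
f=lambda a,b:np.vstack([cv2.resize(a[370:470,300:390],(270,300)),cv2.resize(b[370:470,300:390],(270,300))])
save(np.hstack([f(d0,d),cv2.resize(d,(530,600))]),"v5.png"); print(state()["time_s"])
E
python3 m2.py | sed -n 6,14p
```

```text
52.075
pads top [[291.6, 209.6], [334.0, 227.0], [273.1, 251.4], [316.0, 269.2]] side [[305.5, 206.9], [357.9, 213.5], [291.4, 240.6], [348.5, 248.9]]
[291.6 209.6] [0.5864 0.1259 0.1123] 0.0003 onz.114 [0.5858 0.1258 0.114 ]
[334. 227.] [0.5465 0.0279 0.1112] 0.0002 onz.114 [0.5459 0.0279 0.114 ]
[273.1 251.4] [0.4882 0.166  0.1111] 0.0003 onz.114 [0.4876 0.1657 0.114 ]
[316.  269.2] [0.4484 0.0679 0.1106] 0.0001 onz.114 [0.448  0.0679 0.114 ]
screw (array([ 0.56247406, -0.01953181,  0.04760086]), np.float64(0.006392654551651987))
bowl [ 0.693 -0.168  0.048]
bottle [0.378 0.321 0.1  ]
carton [0.673 0.363 0.135]
```

View pics/v5.png

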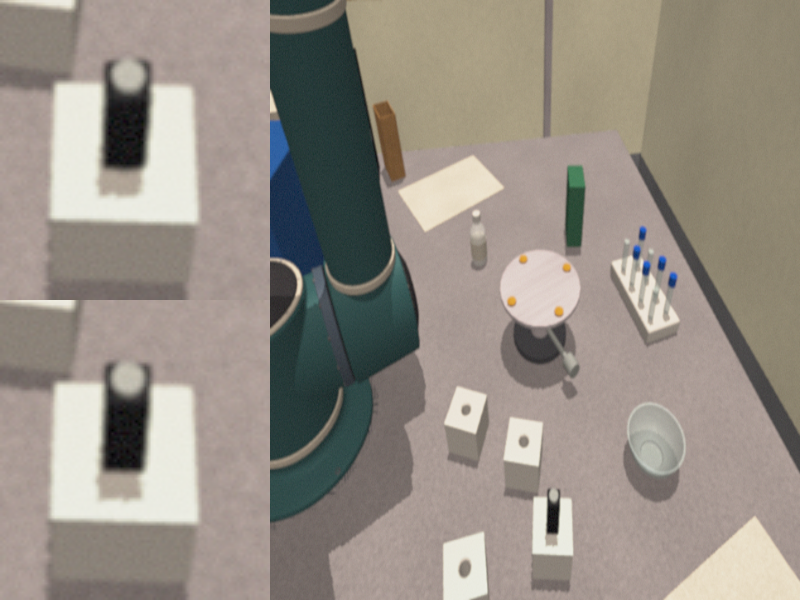

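```bash
python3 -c "
from h import *
print(job.close_job(), state()['time_s'])"
```

```text
the job is handed in; nothing more can be done
the job is handed in; nothing more can be done
```

I touched the four pads in order (1, 2, 3, 4), pressed pads 1 and 2 down, and put the probe back in its stand. I handed the job in at about 52 s of the 72 s allowed.

**Pads:** the first pass felt 116.1, 112.7, 106.5 and 110.4 mm. My first presses left pad 1 about 1.5 mm high and pad 2 about 1.1 mm high because the grip gives under load, so I pressed both again.

**Level:** the last touch check gave 111.3, 111.6, 110.8 and 110.4 mm, a tilt of about 0.5°. The last camera check gave 111.2, 112.3, 111.1 and 110.6 mm, a tilt of about 0.65°.

**Disagreement:** the two checks differ by about 0.5 mm on pads 2 and 4. Pad 4 did not read higher after pad 2 was lowered, though it should have. Even if pad 2 had not moved at all, the tilt would be about 0.9°, still under 1° but with little margin. I left it there, as another press would have used nearly all the remaining time.

**Force:** the highest steady load I read on the plate was about 7 N. I only read it at the end of moves and while holding, so brief peaks were not recorded.

**Probe:** it slid into the hole without side force. From the side it looks upright and fully home, the same as at the start.

**Bystanders:** the bowl, bottle and carton look unmoved in the last side picture. I did not re-measure their positions.

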